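Let off the screw press

ROBOT

A 6-joint arm with a two-finger parallel gripper is mounted at the origin on the work surface. World frame = base frame: x ahead of the robot, y to its left, z up, the work surface at z = 0. Lengths are in m, angles in degrees, forces in N, time in s.
With the tool pointing down it reaches from about 0.375 to 0.9 m from the base axis. Payload 3.1 kg.
Tool frame: the origin (TCP) lies at the very end of the fingers, on their centre line; the grasp point (between the pads) lies 19 mm behind it; z points along the fingers, y is the line along which they close (so a half turn about z gives the same grasp; the last joint's range is limited). The gripper opens to 87 mm and grips with 3 to 60 N. Pads are 19 mm wide; open, the fingers measure 117 mm over their backs; the gripper's body (75 mm by 190 mm) begins 51 mm behind the grasp point.
Start: joints at [-75.258, 30.224, 82.088, -0, 67.689, -10.227], TCP at [0.264, -0.567, 0.223] pointing down, gripper open.
Joint ranges: [-176.69, 176.69], [-43.24, 126.21], [12.49, 139.97], [-82, 262], [0, 151.66], [-163.58, 163.58]. Speed limits (degrees/s): [159.86, 159.86, 180, 180, 180, 180].

INTERFACE

Orientations are given as a 3x3 rotation matrix whose columns are the frame's x, y, z axes.
In Python, from rig import readout, cams, bot gives the robot as it stands.
- The arm moves only by the shell command python3 -m inch 'ROWS'. ROWS is JSON, a list of rows, each a list of 5 numbers: the shift along the world's x, y, z in cm, then the turn about the world's z in degrees, then the finger opening in cm, from 0 to 8.7. In form: [[dx, dy, dz, twist, fingers], ...]. A call has 1 to 10 rows; each row is the pose to reach, as a shift and turn from the pose commanded when the call began; what a row does not reach only later rows make up. A row lasts 1/12 s, in which the tool goes at most 41.7 mm and 7.16 degrees, less where a joint would pass 70% of its speed; a pose out of reach is approached as far as the arm can. A call with a gripper value outside its range is refused whole. The fingers move at their own pace and stop on an object; the grip force is fixed at half the most. Time passes only in rows, so rows that repeat a pose let the fingers close. It gives the time, the measured TCP pose, the force, the opening and the grip force at its end, in the units of the state.
- readout.read_state(): the state, without advancing time (a new reading comes with each control period).
- cams.capture(name): name is "scene" or "top" or "wrist"; returns a dict with "image" (480x640x3 uint8, blue, green, red), "intrinsics" (3x3 intrinsics, pixels), "xyz" and "rotation" of the camera in the world; the wrist camera has in their place "tool_from_camera" (4x4, takes a point from camera to tool coordinates, whose origin is the TCP and whose axes are the flange's). Camera axes: x right, y down, z forward; pixel columns grow to the right and rows downward; lengths in m; the calibration is good to about 2 mm. A picture is of the moment at which its call begins: read the wrist's pose just before it. There is no depth.
- bot.hand_in(): hands the job in; it is judged then, once.
The state is a dict: "time_s": time; "joint_positions": joint angles; "qvel": joint speeds; "tau": joint torques, N m; "position": TCP position; "tcp_rot": TCP orientation; "force": force on the tool from outside, world axes, zero at the start; "moment": the same for the moment, N m; "opening": opening from 0.0 (shut) to 1.0 (fully open); "grasp_force": force on a finger pad.
Only numpy, scipy, OpenCV 4.12 (cv2) and the standard library are available. Lean on these libraries where they do the work, as an engineer would, in place of code of your own. Each camera call takes 0.05 s, during which the arm holds its last target. There are 200 camera calls.

TASK

Let off the screw press on the counter: lift its pawl out of the ratchet wheel and throw it right over onto its rest first, then wind the wheel backwards (anticlockwise from above) by its crank post until it comes up snug against its hidden end stop, with a firm push but no straining. Leave the wheel wound back there with the pawl still off, never force the wheel against the engaged pawl, and leave everything around the press where it is.

Things in the scene. Friction and masses are not known exactly. Their poses are not given: they have to be found in the camera images.
- press: heavy screw press, does not move; base plate 200 x 290 x 12 mm with a clamped mould on it. Origin: centre of the base plate's underside, on the counter. z is up and is the wheel's axis; y points to the end of the bridge that carries the pawl; x runs along the pawl's hinge pin. Heights in these texts are above this origin.
- stand: the press's two columns and the grey bridge on them (50 mm wide, 270 mm long along y, top at height 150 mm), with the pawl's bracket at the +y end (x from -16 to 14 mm, top at height 189 mm). Same origin and axes as the press. It holds a rubber end stop, out of sight between bridge and wheel, which ends the wheel's backward travel.
- wheel: flat steel ratchet wheel lying level on the bridge, 160 mm across, upper face at height 172 mm, 12 saw teeth on its upper rim (radius 64 to 80 mm, tops at height 181 mm), hub cap 44 mm across, 14 mm high. Crank post: plain upright pin 18 mm thick, 45 mm tall above the upper face, 50 mm from the axis. Origin as the press's; turns about z.
- wheel_turn (a joint): turn of the wheel, rad, about 0 at the start, grows backwards (anticlockwise from above). Stays where left. Pawl down: blocked after about 0.08. Turning takes 1 to 3 N at the post. The end stop is met anywhere from 1.5 to 2.2 rad, differs each time, is not measured, only felt: hard rubber that gives about 1 mm. A push of 10 to 20 N on the post is snug, over 30 N strains it.
- wheel_centre (a point): point on the wheel's axis at the height of the wheel's upper face
- crank_top (a point): centre of the top end of the crank post
- pawl: dark steel pawl, 12 mm wide arm hinged at the bridge's +y end, lying inward over the wheel's rim, nose 8 mm deep between two teeth. Origin on the hinge pin. At its tip a round rod 10 mm thick sticks out along +x, free from 6 to 52 mm from the arm's middle, 26 mm above the pin and 45 mm inward of it. 0.12 kg, no spring: falls to whichever side it leans.
- pawl_swing (a joint): swing of the pawl, rad: 0 = down in the teeth, grows as it is lifted and turned outward about the hinge pin, clear of the teeth from about 0.25, balanced near 1.1, 2.35 = thrown right over and lying on its rest.
- pawl_rod (a point): on the axis of the pawl's rod, 30 mm from the arm's middle: the place to take it. The distance from here to the hinge axis is 52 mm.
- pawl_hinge (a point): point on the pawl's hinge axis, in the same plane as pawl_rod (30 mm along x from the arm's middle; the pin itself is not there, nothing but air)
- spice_jar: small glass jar with steel lid, 42 mm across, 65 mm tall, standing on the press's base plate; not to be disturbed
- dose_cup: small steel cup, 48 mm across, 45 mm tall, standing on the press's base plate; not to be disturbed
- mug: white mug, 82 mm across, 90 mm tall; not to be disturbed
- pitcher: steel milk pitcher, 90 mm across, 110 mm tall; not to be disturbed
- water_bottle: clear water bottle, 64 mm across, 200 mm tall; not to be disturbed
- spatula: spatula lying on the counter; not to be disturbed
- tamper: steel coffee tamper, 58 mm across, 85 mm tall; not to be disturbed

How it is judged (in metres and radians):
On the way, in this order (a step that is already met when the one before it is completed fails the run):
1. the pawl is thrown over onto its rest (swing above 1.9 rad) while the wheel is still wound down (turn below 0.15 rad) (value of joint pawl_swing above 1.9 rad and value of joint wheel_turn below 0.15 rad), for 0.2 s.
2. the wheel, wound back beyond 1.4 rad with the pawl off, is pressed snug against its end stop with more than 5 N at the stop (value of joint pawl_swing above 1.9 rad and value of joint wheel_turn above 1.4 rad and contact force between stand and wheel above 5 N), for 0.2 s.
At the end, for the whole second after the job is handed in: The wheel has been pressed snug against its stop and is left at rest wound back by more than 1.4 rad, with the pawl lying off the wheel (swing above 1.9 rad) (value of joint pawl_swing above 1.9 rad and value of joint wheel_turn between 1.4 and 2.45 rad and velocity of joint wheel_turn between -0.05 and 0.05 rad/s); the robot touches nothing.
It fails at once if the wheel is forced against the engaged pawl with more than 15 N (contact force between wheel and pawl above 15 N).
It fails at once if the wheel strains its end stop with more than 45 N (contact force between stand and wheel above 45 N).
It fails at once if a bystander is shifted by more than 30 mm (distance of any of spice_jar, dose_cup, mug, pitcher, water_bottle, spatula, tamper from where it was at the start of the episode above 0.03 m).
It also fails if it takes over 58 s, if anything falls off the work surface, if the arm or the gripper's body presses on something with over 40 N, if the wrist force passes 120 N, or if a joint passes its speed limit or range.

## Working session

There is one attempt and no reset: what is moved stays moved. The work goes in short steps, Python scripts to look and compute and a shell command to move; the robot and the scene stay as the last step left them, time stands still between calls to the robot, and variables do not carry over. Pictures are saved under pics/ and viewed, at most 10 in all, crops included, and the job is handed in when it is done.

```bash
mkdir -p pics; ls
python3 - <<'E'
from rig import readout,cams
import cv2,numpy as np
s=readout.read_state();print(s['time_s'],s['position'],s['force'])
for n in ['scene','top']:
    c=cams.capture(n);cv2.imwrite(f'pics/{n}0.png',c['image']);print(n,c['intrinsics'],c['xyz'],c['rotation'])
    np.savez(f'{n}.npz',**{k:np.array(c[k]) for k in('image','intrinsics','xyz','rotation')})
E
```

```text
pics
0.0 [ 0.26365886 -0.56584629  0.22158158] [ 0.24187527 -0.78878351  0.61856855]
scene [[489.17856893   0.         319.93384228]
 [  0.         489.17856893 237.7048343 ]
 [  0.           0.           1.        ]] [ 1.16454631 -0.22121431  1.0697078 ] [[ 0.23507653  0.79280181 -0.56232047]
 [ 0.97197559 -0.19080691  0.13731776]
 [ 0.00157114 -0.57884195 -0.81543824]]
top [[607.93785597   0.         315.74919451]
 [  0.         607.93785597 241.05013734]
 [  0.           0.           1.        ]] [ 0.37622556 -0.05414769  1.78066698] [[-0.01019055 -0.99648691  0.08312633]
 [-0.99994579  0.01033285  0.00128185]
 [-0.00213628 -0.08310876 -0.99653819]]
```

View pics/scene0.png

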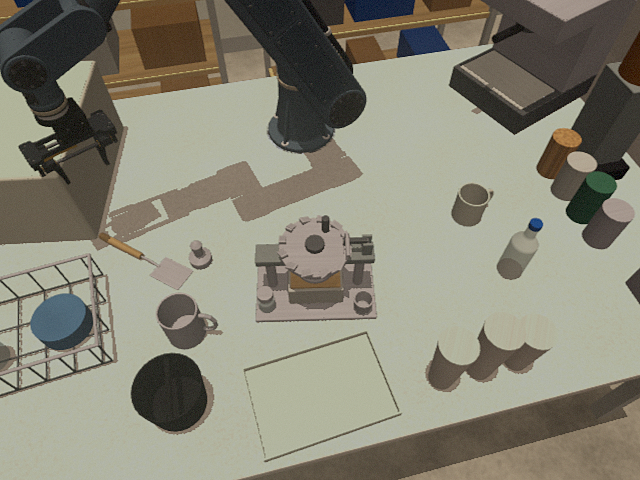

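View pics/top0.png

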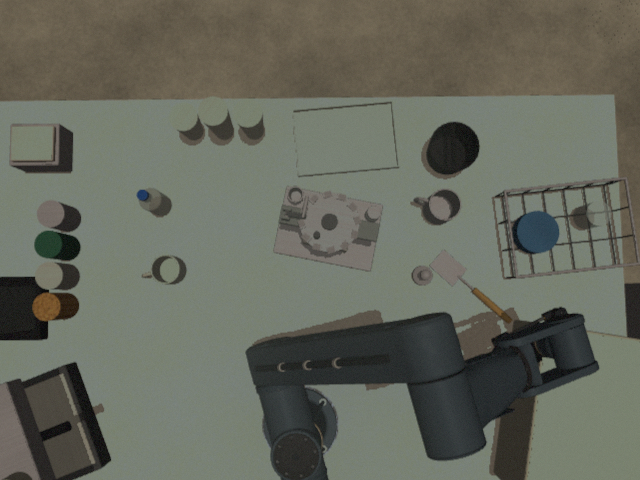

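The press sits near scene px (316,265) and top px (328,228). The pawl end is at the scene's right and the top view's left, i.e. about world +y. I'll zoom in on both.

Run:
```python
import cv2,numpy as np
a=np.load('scene.npz')['image'][205:330,245:385];b=np.load('top.npz')['image'][180:275,270:390]
a=cv2.resize(a,(400,357),interpolation=cv2.INTER_CUBIC) ;b=cv2.resize(b,(400,317),interpolation=cv2.INTER_CUBIC)
b=cv2.convertScaleAbs(b,alpha=1.5)
cv2.imwrite('pics/z.png',np.hstack([a,np.pad(b,((0,40),(0,0),(0,0)))]))
```

```text
(no output)
```

View pics/z.png

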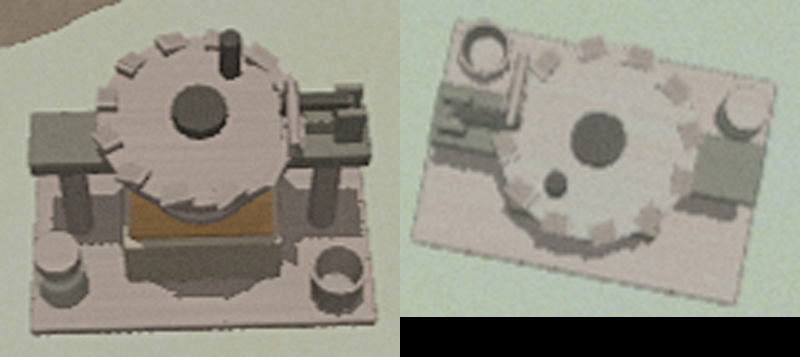

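```bash
cat > h.py <<'E'
import numpy as np
V={n:dict(np.load(n+'.npz')) for n in('scene','top')}
CR={'scene':(245,205,140/400,0),'top':(270,180,120/400,400)}
def ray(n,p):
    x0,y0,s,o=CR[n];u=(p[0]-o+.5)*s+x0-.5;v=(p[1]+.5)*s+y0-.5
    c=V[n];d=c['rotation']@np.linalg.solve(c['intrinsics'],[u,v,1]);return c['xyz'],d/np.linalg.norm(d)
def plane(n,p,z):
    o,d=ray(n,p);return o+d*(z-o[2])/d[2]
def tri(a,b):
    o1,d1=ray('scene',a);o2,d2=ray('top',b)
    t=np.linalg.lstsq(np.c_[d1,-d2],o2-o1,rcond=None)[0];P,Q=o1+t[0]*d1,o2+t[1]*d2
    return (P+Q)/2,np.linalg.norm(P-Q)
E
python3 - <<'E'
from h import *
np.set_printoptions(precision=4,suppress=True)
C=[plane('top',p,.012) for p in[(457,20),(775,85),(735,302),(413,240)]]
print(np.array(C),np.mean(C,0),[np.linalg.norm(C[i]-C[(i+1)%4]) for i in range(4)])
d=C[0]-C[1]+C[3]-C[2];print('y axis yaw',np.degrees(np.arctan2(-d[0],d[1])))
d=C[0]-C[3]+C[1]-C[2];print('x yaw',np.degrees(np.arctan2(d[1],d[0])))
print('hub',plane('top',(598,139),.186),plane('scene',(200,111),.186),tri((200,111),(598,139)))
print('crank',plane('scene',(231,35),.217),plane('top',(556,181),.217))
print('rod far',tri((295,142),(513,122)),plane('scene',(295,142),.2),plane('top',(513,122),.2))
print('rod other',tri((290,84),(523,56)))
print('rod top-view ends z.2',plane('top',(513,122),.2),plane('top',(523,56),.2), plane('scene',(289,83),.2),plane('scene',(295,142),.2))
E
```

```text
[[ 0.6882  0.0318  0.012 ]
 [ 0.6274 -0.2477  0.012 ]
 [ 0.4369 -0.2092  0.012 ]
 [ 0.494   0.0715  0.012 ]] [ 0.5616 -0.0884  0.012 ] [np.float64(0.28601181976878415), np.float64(0.19432379434864108), np.float64(0.2863699690275154), np.float64(0.19818391360625381)]
y axis yaw -11.88476989297745
x yaw -11.499831390430717
hub [ 0.5611 -0.0877  0.186 ] [ 0.5677 -0.0873  0.186 ] (array([ 0.5622, -0.087 ,  0.1781]), np.float64(0.0018158351271579994))
crank [ 0.5248 -0.0524  0.217 ] [ 0.525  -0.0541  0.217 ]
rod far (array([ 0.5821, -0.0165,  0.1388]), np.float64(0.006361973228539846)) [ 0.6211 -0.027   0.2   ] [ 0.5736 -0.0208  0.2   ]
rod other (array([ 0.6149, -0.0313,  0.2671]), np.float64(0.0021545474238001496))
rod top-view ends z.2 [ 0.5736 -0.0208  0.2   ] [ 0.6258 -0.0292  0.2   ] [ 0.5677 -0.017   0.2   ] [ 0.6211 -0.027   0.2   ]
```

Run:
```python
from h import *
from rig import readout
np.set_printoptions(precision=4,suppress=True)
print(tri((289,83),(513,122)),tri((295,142),(523,56)))
s=readout.read_state();R=np.array(s['tcp_rot']);print(R,s['position'],s['force'])
y=np.degrees(np.arctan2(R[1,1],R[0,1]));print('tool y dir',y,'want',90-11.7,'or',-101.7)
```

```text
(array([ 0.5729, -0.02  ,  0.2079]), np.float64(0.0021824456184495068)) (array([ 0.6249, -0.0289,  0.2063]), np.float64(0.0008217426644256619))
[[ 0.9065  0.4222 -0.0005]
 [ 0.4222 -0.9065  0.0019]
 [ 0.0003 -0.0019 -1.    ]] [ 0.2637 -0.5659  0.2217] [-0.1404 -0.1119 -0.4402]
tool y dir -65.02910848294636 want 78.3 or -101.7
```

```bash
python3 -m inch '[[0,0,4,0,8.7],[3,5,8,-7,8.7],[6,9,8,-14,8.7],[9,13,8,-21,6],[11,17,8,-28,6],[13,21,8,-35,6],[15,24,8,-36.7,6],[17.5,28,8,-36.7,6],[20,32,8,-36.7,6],[22.5,35.5,8,-36.7,6]]'; python3 -m inch '[[2,3,0,0,4],[4,6,0,0,4],[6,9,0,0,4],[8,12,0,0,4],[10,15,0,0,4],[11.5,18.6,0,0,4],[11.5,18.6,0,0,4],[11.5,18.6,0,0,4],[11.5,18.6,0,0,4]]'
python3 - <<'E'
from rig import readout,cams
import cv2,numpy as np
s=readout.read_state();print(s['time_s'],s['position'],s['tcp_rot'],s['force'],s['joint_positions'])
c=cams.capture('wrist');cv2.imwrite('pics/w1.png',c['image']);print(c['intrinsics'],c['tool_from_camera'])
np.savez('w1.npz',image=c['image'],K=c['intrinsics'],T=c['tool_from_camera'],p=s['position'],R=s['tcp_rot'])
E
```

```text
time_s: 0.93
position: [0.4583, -0.2561, 0.3022]
tcp_rot: [[0.979, -0.204, -0.001], [-0.204, -0.979, 0.001], [-0.001, -0.0, -1.0]]
force: [1.2, -0.1, 0.5]
opening: 0.698
grasp_force: 0.0
time_s: 1.68
position: [0.5726, -0.0723, 0.3019]
tcp_rot: [[0.979, -0.202, -0.001], [-0.202, -0.979, -0.0], [-0.001, 0.001, -1.0]]
force: [0.2, 0.0, -0.5]
opening: 0.463
grasp_force: 0.0
1.6833 [ 0.57255675 -0.07225083  0.30193942] [[ 9.79283410e-01 -2.02489587e-01 -1.40323563e-03]
 [-2.02490177e-01 -9.79284251e-01 -2.90565374e-04]
 [-1.31533009e-03  5.68687283e-04 -9.99998973e-01]] [ 0.20635247  0.04562552 -0.47774661] [-1.82594999e+01  2.18221077e+01  8.33542540e+01 -4.24680776e-02
  7.48947772e+01  8.34341970e+01]
[[386.60674576   0.         321.8366795 ]
 [  0.         386.60674576 239.80824764]
 [  0.           0.           1.        ]] [[ 8.05601092e-04 -9.68653691e-01 -2.48413724e-01  6.83386643e-02]
 [ 9.99998340e-01  1.18628793e-03 -1.38278363e-03  3.98250937e-04]
 [ 1.63412867e-03 -2.48412198e-01  9.68653039e-01 -1.61837848e-01]
 [ 0.00000000e+00  0.00000000e+00  0.00000000e+00  1.00000000e+00]]
```

View pics/w1.png

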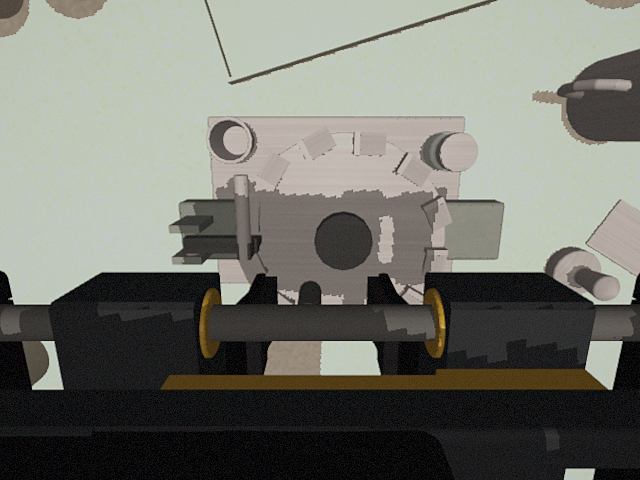

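The wrist view shows the rod from px (241,178) at its tip to (242,255), the hub cap at (343,240), and the pawl and bracket to the left. I'll measure from those points.

```bash
cat >> h.py <<'E'
def wr(f,p):
    c=np.load(f);d=c['T'][:3,:3]@np.linalg.solve(c['K'],[p[0],p[1],1]);return c['R']@c['T'][:3,3]+c['p'],c['R']@d
def wplane(f,p,z):
    o,d=wr(f,p);return o+d*(z-o[2])/d[2]
def two(r1,r2):
    (o1,d1),(o2,d2)=r1,r2
    t=np.linalg.lstsq(np.c_[d1,-d2],o2-o1,rcond=None)[0];P,Q=o1+t[0]*d1,o2+t[1]*d2
    return (P+Q)/2,np.linalg.norm(P-Q)
E
python3 - <<'E'
from h import *
np.set_printoptions(precision=4,suppress=True)
print('hub',wplane('w1.npz',(343,240),.186))
for z in(.195,.2,.205): print(z,wplane('w1.npz',(241,177),z),wplane('w1.npz',(242,255),z))
print('tip with scene',two(wr('w1.npz',(241,178)),ray('scene',(295,142))),'with top',two(wr('w1.npz',(241,178)),ray('top',(523,56))))
print('plate',[wplane('w1.npz',p,.012) for p in[(208,117),(464,117)]])
C=np.array([.5615,-.088]);X=np.array([.979,-.203]);Y=np.array([.203,.979])
for p in[(.029,.070),(-.001,.07),(.05,.07)]: print(p,C+p[0]*X+p[1]*Y)
E
```

```text
hub [ 0.5662 -0.087   0.186 ]
0.195 [ 0.6268 -0.0266  0.195 ] [ 0.5723 -0.0132  0.195 ]
0.2 [ 0.6271 -0.0277  0.2   ] [ 0.5736 -0.0145  0.2   ]
0.205 [ 0.6273 -0.0289  0.205 ] [ 0.5748 -0.0159  0.205 ]
tip with scene (array([ 0.6269, -0.0294,  0.2093]), np.float64(0.0005151932156937605)) with top (array([ 0.626 , -0.0287,  0.2023]), np.float64(0.0015299722176287695))
plate [array([0.6898, 0.0334, 0.012 ]), array([ 0.6322, -0.2462,  0.012 ])]
(0.029, 0.07) [ 0.6041 -0.0254]
(-0.001, 0.07) [ 0.5747 -0.0193]
(0.05, 0.07) [ 0.6247 -0.0296]
```

```bash
python3 -m inch '[[2,2.5,0,0,4],[3.6,4.7,0,0,4],[3.6,4.7,-3,0,4],[3.6,4.7,-6,0,4],[3.6,4.7,-8,0,4],[3.6,4.7,-9,0,4],[3.6,4.7,-9,0,4]]'
python3 - <<'E'
from rig import readout,cams
import cv2,numpy as np
s=readout.read_state();print(s['position'],s['force'])
c=cams.capture('scene');cv2.imwrite('pics/s2.png',cv2.resize(c['image'][130:330,235:405],(680,800))[0:800][:, :][200:800])
E
```

```text
time_s: 2.32
position: [0.607, -0.0265, 0.2098]
tcp_rot: [[0.979, -0.206, -0.006], [-0.206, -0.979, 0.001], [-0.006, 0.0, -1.0]]
force: [-0.4, 0.2, -0.2]
opening: 0.46
grasp_force: 0.0
[ 0.6069861  -0.02649566  0.20982167] [-0.35729522  0.20142168 -0.20948831]
```

View pics/s2.png

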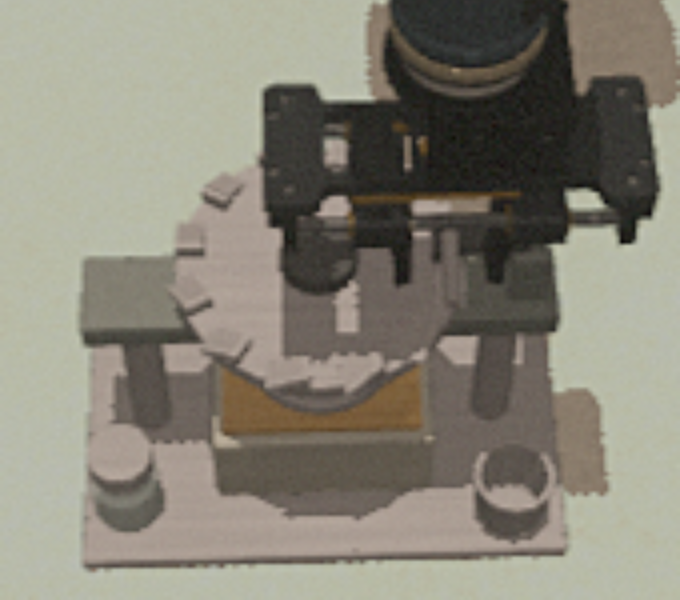

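```bash
python3 -m inch '[[0.1,0.5,0,0,4],[0.1,0.5,-1.5,0,3],[0.1,0.5,-1.5,0,2],[0.1,0.5,-1.5,0,2],[0.1,0.5,-1.5,0,1.8],[0.1,0.5,-1.5,0,1.8]]';python3 -m inch '[[0,0,0,0,0],[0,0,0.1,0,0],[0,0,0.2,0,0],[0,0,0.2,0,0],[0,0,0.2,0,0]]'
```

```text
time_s: 2.87
position: [0.6108, -0.0204, 0.1988]
tcp_rot: [[0.979, -0.203, 0.002], [-0.203, -0.979, -0.0], [0.002, 0.0, -1.0]]
force: [0.2, -0.5, -0.4]
opening: 0.231
grasp_force: 0.0
time_s: 3.28
position: [0.6102, -0.0237, 0.2007]
tcp_rot: [[0.979, -0.203, 0.001], [-0.203, -0.979, -0.006], [0.002, 0.006, -1.0]]
force: [-2.0, -7.9, 2.0]
opening: 0.108
grasp_force: 30.0
```

```bash
python3 -m inch '[[0.05,0.3,0.6,0,0],[0.18,0.88,1.2,0,0],[0.3,1.5,1.7,0,0],[0.49,2.35,2.1,0,0],[0.65,3.2,2.3,0,0],[0.85,4.1,2.4,0,0],[0.85,4.1,2.4,0,0]]'
```

```text
time_s: 3.87
position: [0.6198, 0.0205, 0.2258]
tcp_rot: [[0.979, -0.202, 0.004], [-0.202, -0.979, -0.002], [0.004, 0.001, -1.0]]
force: [-0.9, -1.7, 9.0]
opening: 0.106
grasp_force: 30.0
```

```bash
python3 -m inch '[[0.18,0.9,-0.05,0,0],[0.37,1.76,-0.3,0,0],[0.53,2.55,-0.7,0,0],[0.67,3.25,-1.2,0,0],[0.78,3.75,-1.7,0,0],[0.86,4.1,-2.1,0,0],[0.86,4.1,-2.1,0,0]]'
python3 - <<'E'
from rig import cams
import cv2
c=cams.capture('scene');cv2.imwrite('pics/s3.png',cv2.resize(c['image'][130:330,235:425],(760,800))[200:800])
E
```

```text
time_s: 4.45
position: [0.6285, 0.0624, 0.201]
tcp_rot: [[0.979, -0.203, 0.002], [-0.203, -0.979, -0.0], [0.002, -0.0, -1.0]]
force: [4.4, -3.9, 0.2]
opening: 0.102
grasp_force: 30.0
```

View pics/s3.png

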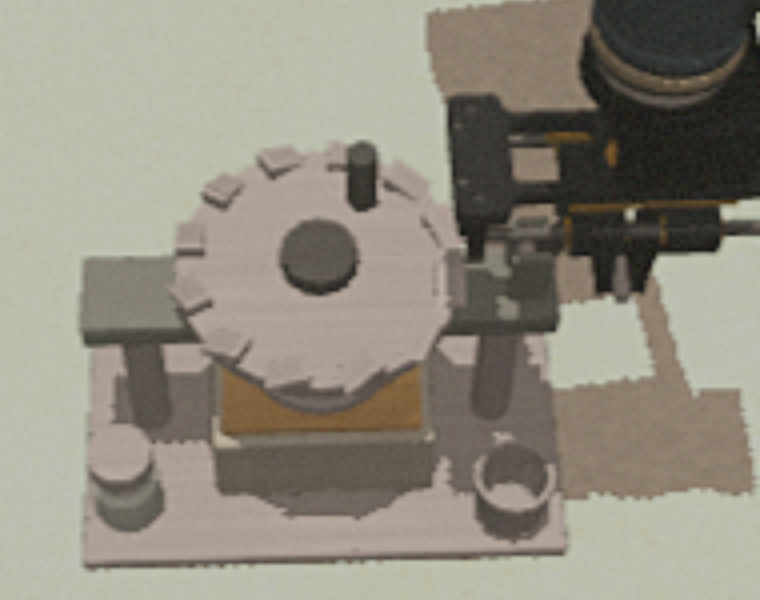

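```bash
python3 -m inch '[[0,0,0,0,2],[0,0,0,0,4],[0,0,0,0,4],[0,0,0,0,4],[0,0,1,0,4],[0,0,4,0,4],[0,0,8,0,4],[0,0,10,0,4],[0,0,10,0,4]]'
python3 - <<'E'
from h import *
C=np.array([.563,-.0875]);p=np.array([.5249,-.0533])
d=p-C;print(np.linalg.norm(d),np.degrees(np.arctan2(d[1],d[0])))
from rig import cams
import cv2
c=cams.capture('scene');cv2.imwrite('pics/s4.png',cv2.resize(c['image'][130:330,235:425],(760,800))[200:800])
E
```

```text
time_s: 5.25
position: [0.6303, 0.0619, 0.3097]
tcp_rot: [[0.979, -0.203, 0.013], [-0.203, -0.979, -0.0], [0.013, -0.002, -1.0]]
force: [0.5, 0.6, 0.4]
opening: 0.457
grasp_force: 0.0
0.05119814449762797 138.08765128498501
```

View pics/s4.png

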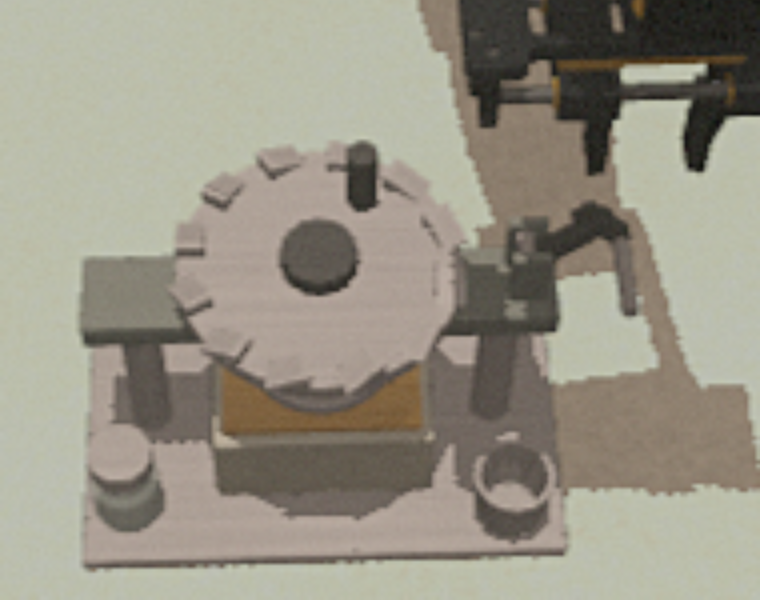

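The pawl lies thrown over, with its rod at (625,275) outside the bridge, and the wheel hasn't turned. Next I go over the crank post.

```bash
python3 -m inch '[[-2,-2,0,-7,4],[-4.5,-5,0,-14,4],[-7,-8,0,-21,4],[-9,-10,0,-28,4],[-10.5,-11.5,0,-31.5,4],[-10.5,-11.5,0,-31.5,4],[-10.5,-11.5,0,-31.5,4],[-10.5,-11.5,-3,-31.5,4],[-10.5,-11.5,-6,-31.5,4],[-10.5,-11.5,-7,-31.5,4]]'
python3 - <<'E'
from rig import readout,cams
import cv2,numpy as np
s=readout.read_state();print(s['position'],s['joint_positions'])
c=cams.capture('wrist');cv2.imwrite('pics/w2.png',c['image'])
np.savez('w2.npz',image=c['image'],K=c['intrinsics'],T=c['tool_from_camera'],p=s['position'],R=s['tcp_rot'])
E
```

```text
time_s: 6.13
position: [0.5201, -0.0516, 0.2286]
tcp_rot: [[0.73, -0.684, -0.007], [-0.684, -0.73, 0.003], [-0.007, 0.003, -1.0]]
force: [-0.4, -0.3, -0.1]
opening: 0.462
grasp_force: 0.0
[ 0.52006351 -0.05160237  0.22859754] [-1.79486377e+01  2.20834653e+01  9.59902229e+01  3.68337333e-02
  6.23623350e+01  1.15171261e+02]
```

View pics/w2.png

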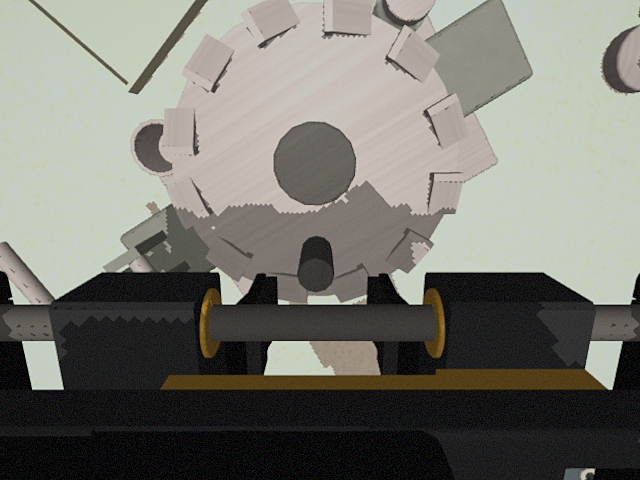

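The post's top is at px (316,275) between the fingers, and the hub is at (315,163).

Run:
```python
from h import *
np.set_printoptions(precision=4,suppress=True)
k=wplane('w2.npz',(316,275),.217)[:2];h=wplane('w2.npz',(315,163),.186)[:2];d=k-h
print(k,h,np.linalg.norm(d),np.degrees(np.arctan2(d[1],d[0])))
C=np.array([.564,-.0875]);d=k-C;r=np.linalg.norm(d);a0=np.degrees(np.arctan2(d[1],d[0]));print(r,a0)
for a in range(0,131,10):
    t=np.radians(137.5+a);print(a,np.round((C+.050*np.array([np.cos(t),np.sin(t)]))*100,2))
```

```text
[ 0.5268 -0.054 ] [ 0.564  -0.0877] 0.050247595395256556 137.78844400308603
0.05009399786386081 137.98307634556014
0 [52.71 -5.37]
10 [52.18 -6.06]
20 [51.78 -6.84]
30 [51.52 -7.67]
40 [51.4  -8.53]
50 [51.44 -9.4 ]
60 [ 51.63 -10.25]
70 [ 51.96 -11.06]
80 [ 52.43 -11.79]
90 [ 53.02 -12.44]
100 [ 53.71 -12.97]
110 [ 54.49 -13.37]
120 [ 55.32 -13.63]
130 [ 56.18 -13.75]
```

```bash
python3 -m inch '[[0.7,-0.2,0,0,4],[0.7,-0.2,-1.5,0,4],[0.7,-0.2,-3.2,0,4],[0.7,-0.2,-3.2,0,3],[0.7,-0.2,-3.2,0,2.4],[0.7,-0.2,-3.2,0,2.4],[0.7,-0.2,-3.2,0,2.4]]'
```

```text
time_s: 6.77
position: [0.5305, -0.0555, 0.202]
tcp_rot: [[0.729, -0.685, 0.003], [-0.685, -0.729, -0.001], [0.003, -0.001, -1.0]]
force: [1.1, 0.5, -0.1]
opening: 0.295
grasp_force: 0.0
```

```bash
python3 -m inch '[[-0.68,-0.23,-0.4,6,2.4],[-0.96,-0.66,-0.5,12,2.4],[-1.2,-1.13,-0.5,18,2.4],[-1.39,-1.62,-0.5,24,2.4],[-1.53,-2.12,-0.5,30,2.4],[-1.62,-2.63,-0.5,36,2.4],[-1.65,-3.15,-0.5,42,2.4],[-1.63,-3.68,-0.5,48,2.4],[-1.55,-4.2,-0.5,54,2.4],[-1.42,-4.7,-0.5,60,2.4]]'
python3 -m inch '[[0,0,0,0,2.4]]'
```

```text
time_s: 7.6
position: [0.516, -0.1018, 0.1969]
tcp_rot: [[0.956, 0.293, 0.003], [0.293, -0.956, 0.001], [0.003, -0.0, -1.0]]
force: [0.9, 3.7, 1.1]
opening: 0.276
grasp_force: 1.4
time_s: 7.68
position: [0.5162, -0.1031, 0.1968]
tcp_rot: [[0.957, 0.29, 0.003], [0.29, -0.957, -0.001], [0.003, 0.002, -1.0]]
force: [0.6, -0.1, 0.2]
opening: 0.275
grasp_force: 0.0
```

```bash
python3 -m inch '[[0.13,-0.27,0,4,2.4],[0.27,-0.59,0,8,2.4],[0.43,-0.9,0,12,2.4],[0.62,-1.19,0,16,2.4],[0.81,-1.48,0,20,2.4],[0.92,-1.62,0,22,2.4],[1.04,-1.75,0,24,2.4]]'
```

```text
time_s: 8.27
position: [0.525, -0.119, 0.1962]
tcp_rot: [[0.758, 0.652, -0.0], [0.652, -0.758, 0.001], [0.0, -0.001, -1.0]]
force: [-0.4, 2.5, 2.3]
opening: 0.277
grasp_force: 1.3
```

```bash
python3 -m inch '[[0.09,-0.1,0,1.5,2.4],[0.18,-0.2,0,3,2.4],[0.27,-0.29,0,4.5,2.4],[0.36,-0.38,0,6,2.4]]'; python3 -m inch '[[0.1,-0.09,0,1.5,2.4],[0.2,-0.18,0,3,2.4],[0.3,-0.27,0,4.5,2.4],[0.4,-0.35,0,6,2.4]]'
```

```text
time_s: 8.6
position: [0.5285, -0.1226, 0.1962]
tcp_rot: [[0.686, 0.727, -0.001], [0.727, -0.686, 0.001], [0.0, -0.001, -1.0]]
force: [-1.9, 1.9, 1.5]
opening: 0.274
grasp_force: 1.2
time_s: 8.93
position: [0.5324, -0.1261, 0.1961]
tcp_rot: [[0.606, 0.795, -0.001], [0.795, -0.606, 0.001], [0.0, -0.002, -1.0]]
force: [-1.1, 2.0, 1.5]
opening: 0.281
grasp_force: 1.2
```

```bash
python3 -m inch '[[0.11,-0.08,0,1.5,2.4],[0.22,-0.16,0,3,2.4],[0.33,-0.23,0,4.5,2.4],[0.44,-0.29,0,6,2.4]]'; python3 -m inch '[[0.12,-0.07,0,1.5,2.4],[0.24,-0.13,0,3,2.4],[0.36,-0.19,0,4.5,2.4],[0.48,-0.24,0,6,2.4]]'
```

```text
time_s: 9.27
position: [0.5348, -0.1274, 0.1958]
tcp_rot: [[0.52, 0.854, -0.006], [0.854, -0.52, 0.005], [0.001, -0.007, -1.0]]
force: [-5.3, 7.0, 3.7]
opening: 0.276
grasp_force: 3.9
time_s: 9.6
position: [0.5356, -0.127, 0.1953]
tcp_rot: [[0.428, 0.904, -0.015], [0.904, -0.428, 0.01], [0.003, -0.018, -1.0]]
force: [-11.4, 10.5, 9.7]
opening: 0.279
grasp_force: 7.7
```

Stop met: about 15 N tangential. I hold it there, just a touch firmer.

```bash
python3 -m inch '[[0.05,-0.04,0,0,2.4],[0.08,-0.06,0,0,2.4],[0.08,-0.06,0,0,2.4],[0.08,-0.06,0,0,2.4],[0.08,-0.06,0,0,2.4],[0.08,-0.06,0,0,2.4]]'
```

```text
time_s: 10.1
position: [0.5356, -0.127, 0.1953]
tcp_rot: [[0.429, 0.903, -0.016], [0.903, -0.429, 0.011], [0.003, -0.019, -1.0]]
force: [-11.4, 9.8, 10.1]
opening: 0.279
grasp_force: 7.6
```

```bash
python3 -m inch '[[0.08,-0.06,0,0,2.4],[0.16,-0.12,0,0,2.4],[0.2,-0.15,0,0,2.4],[0.2,-0.15,0,0,2.4],[0.2,-0.15,0,0,2.4],[0.2,-0.15,0,0,2.4]]'
```

```text
time_s: 10.6
position: [0.5358, -0.1272, 0.1952]
tcp_rot: [[0.429, 0.903, -0.02], [0.903, -0.429, 0.014], [0.004, -0.024, -1.0]]
force: [-14.6, 12.5, 12.8]
opening: 0.282
grasp_force: 9.4
```

```bash
python3 -m inch '[[-0.2,0.15,0,0,2.4],[-0.4,0.3,0,0,2.4],[-0.6,0.42,0,0,2.4],[-0.6,0.42,0,0,3.5],[-0.6,0.42,0,0,4.5],[-0.6,0.42,0,0,4.5],[-0.6,0.42,0,0,4.5]]';python3 -m inch '[[0,0,2,0,4.5],[0,0,5,0,4.5],[0,0,9,0,4.5],[0,0,12,0,4.5],[-3,-6,12,0,4.5],[-5,-10,12,0,4.5],[-5,-14,12,0,4.5],[-5,-18,12,0,4.5],[-5,-18,12,0,4.5]]'
python3 - <<'E'
from rig import cams
import cv2
c=cams.capture('scene');cv2.imwrite('pics/s5.png',cv2.resize(c['image'][130:330,235:425],(760,800))[200:800])
E
```

```text
time_s: 11.18
position: [0.54, -0.131, 0.1961]
tcp_rot: [[0.427, 0.904, 0.002], [0.904, -0.427, -0.002], [-0.001, 0.003, -1.0]]
force: [1.1, -0.1, 0.2]
opening: 0.479
grasp_force: 0.0
time_s: 11.93
position: [0.4886, -0.3157, 0.3164]
tcp_rot: [[0.43, 0.903, 0.002], [0.903, -0.43, -0.005], [-0.004, 0.004, -1.0]]
force: [1.3, -0.3, 0.5]
opening: 0.515
grasp_force: 0.0
```

View pics/s5.png

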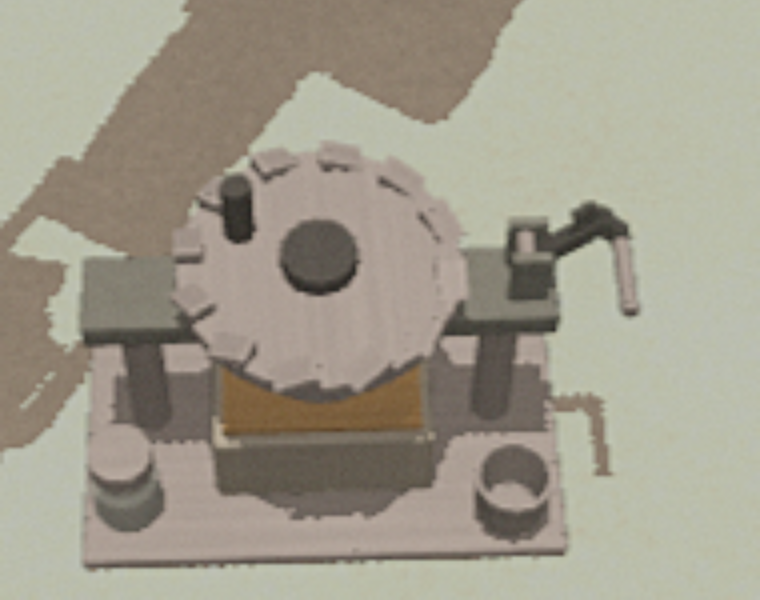

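The pawl is on its rest, the post at crop (236,183) is wound back, and the arm is clear. I'll check the turn angle before handing in.

Run:
```python
from h import *
CR['scene']=(235,180,.25,0)
p=plane('scene',(236,183),.217)[:2];d=p-[.564,-.0876];a=np.degrees(np.arctan2(d[1],d[0]))%360
t=np.radians(a-137.8);print(p,np.linalg.norm(d),a,t)
if t>1.45:
    from rig import bot;print(bot.hand_in())
```

```text
[ 0.5311411  -0.12555334] 0.05020122820516424 229.1149422244637 1.5937463980852864
the job is handed in; nothing more can be done
None
```

The job is handed in, and no verdict came back. The pawl lies thrown over on its rest. The wheel is wound back about 1.59 rad, pressed snug against its stop at about 19 N on the post, then released. The arm is clear, nothing on the press was disturbed, and it took about 12 s.

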